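# Park the grooming arm against its clamp and hold the post at its second stop

### The job

Slide the grooming arm's carriage along its rail until it butts against the clamp, with the telescopic post still fully down. Then squeeze in the release button on the post's head and pull the post up, past the first stop, to the second stop (fully extended). Finish still holding it up there with the button squeezed in and the carriage against the clamp (it has no catch at that height and sinks if let go), and leave the brush, comb, tub and chew ring where they lie.

Things in the scene. Friction and masses are not known exactly. Their poses are not given: they have to be found in the camera images.
- rail: Fixed base of the grooming arm: aluminium rail 345 long, 50 wide, 18 mm high, with a red steel screw clamp (75 mm wide and high; its screw and T-handle reach 113 mm) at its +y end. Origin: bench level, on the rail's centre line. y runs along the rail to the clamp, x across it to the button's side, z up. Post axis and carriage centre lie at rail x = 0, y = -0.100 m + joint carriage.
- stop_face (a point): Middle of the clamp's flat face, 40 mm above the bench and 135 mm along +y from the rail's origin; the carriage's end face meets it.
- carriage (a joint): Travel of the carriage along rail +y, m: 0 at the far end, 0.200 when it butts against the clamp (hard stop). Friction about 2.5 N, stays where left. The carriage is a dark steel block 80 mm across, 70 mm along the rail, top 41 mm above the bench, carrying the upright post; it can be dragged by the post's head.
- collar (a point): Top centre of the outer tube's collar (35 mm diameter), 150 mm above the bench. The steel outer tube, 30 mm in diameter, stands fixed on the carriage's centre; the inner tube slides up out of it.
- post (a joint): Rise of the telescopic inner tube (22 mm diameter), m: 0 down (locked), 0.050 first stop (locks there by itself if the button is out), 0.100 second stop: hard end of travel, no catch. Moves only with the button in more than 3 mm. Weighs about 0.35 kg (varies), and a spring adds 1.5 to 3 N downward. Dark bands on the tube come out at the collar at each stop.
- head (a point): Centre of the post's head, a black block 30 mm (rail x) x 42 mm (rail y) x 46 mm high, rigid on the inner tube; 178 mm above the bench when the post is down, rising with it. Nothing stands above the block.
- bar_end (a point): Upturned tip of the arm's steel bar, 10 mm thick, which runs from the head along rail -y, 10 mm above the head's centre; the tip is 112 mm from the post's axis and 22 mm above the head's centre.
- button_face (a point): Middle of the outer face of the round steel button, 22 mm in diameter, on the head's rail +x side at the height of the head's centre; it stands 22 mm from the post's axis (7 mm proud of the head) when out.
- button (a joint): How far the button is in (towards rail -x), m: 0 out, 0.005 fully in, then still 2 mm proud of the head. Spring: 2.7 N to start, 7.2 N fully in; comes out when released. Pinching the head across rail x, one finger on the button, the other on the far face, presses it fully (32 mm between fingers); a grip of 30 to 35 N does so and carries the post.
- brush: White slicker brush lying bristles up, 188 mm long, 75 mm wide head, 28 mm high; not to be disturbed. Origin: on the bench under its middle; x along it towards the head.
- comb: Stainless comb lying flat, 180 x 31 x 6 mm; not to be disturbed. Origin: under its middle, x along it.
- tub: Empty clear plastic tub 110 x 160 x 70 mm, beyond the clamp; not to be disturbed. Origin: centre of its underside.
- chew_ring: Teal rubber chew ring, 90 mm across, 18 mm high, lying flat; not to be disturbed. Origin: centre of its underside.

How it is judged:
On the way, in this order (a step that is already met when the one before it is completed fails the run):
1. the carriage butts against the clamp with the post still down (value of joint carriage above 0.195 m and value of joint post below 0.012 m), for 0.2 s.
2. the post is pulled up to its second stop, the carriage still against the clamp (value of joint carriage above 0.195 m and value of joint post above 0.095 m), for 0.2 s.
At the end, for the whole second after the job is handed in: The carriage is within 5 mm of the clamp, the post within 5 mm of its second stop and still, the button squeezed in at least 3.8 of its 5 mm, and the fingers are holding it (more than 3 N), throughout the last second (all of step 2 and value of joint button above 0.0038 m and contact force between the fingers and rail above 3 N and velocity of joint post between -0.01 and 0.01 m/s); the arm keeps its last pose, push and grip.
It fails at once if the brush is shifted more than 30 mm (distance of brush from where it was at the start of the episode above 0.03 m).
It fails at once if the comb is shifted more than 30 mm (distance of comb from where it was at the start of the episode above 0.03 m).
It fails at once if the tub is shifted more than 30 mm (distance of tub from where it was at the start of the episode above 0.03 m).
It fails at once if the chew ring is shifted more than 30 mm (distance of chew_ring from where it was at the start of the episode above 0.03 m).
It also fails if it takes over 35 s, if anything falls off the work surface, if the arm or the gripper's body presses on something with over 40 N, if the wrist force passes 120 N, or if a joint passes its speed limit or range.

### The arm

A 6-joint arm with a two-finger parallel gripper is mounted at the origin on the work surface. World frame = base frame: x ahead of the robot, y to its left, z up, the work surface at z = 0. Lengths are in m, angles in rad, forces in N, time in s.
With the tool pointing down it reaches from about 0.25 to 0.775 m from the base axis. Payload 4 kg.
Tool frame: the origin (TCP) lies between the finger pads; the fingertips stand 14 mm ahead of it and the grasp point (between the pads) lies 5 mm behind it (robot.nose_length is the distance from the TCP to the fingertips, in m); z points along the fingers, y is the direction in which the jaws open and shut (so a half turn about z gives the same grasp; the last joint's range is limited). The gripper opens to 94 mm and grips with 3 to 60 N. Pads are 16 mm wide; open, the fingers measure 119 mm over their backs; the gripper's body (75 mm by 177 mm) begins 78 mm behind the grasp point.
Start: joints at [-1.357, 0.087, 1.371, -0, 1.684, -0.103], TCP at [0.171, -0.523, 0.22] pointing down, gripper open.
Joint ranges: [-3.1, 3.1], [-0.76, 2.03], [0.27, 2.55], [-1.08, 4.22], [0.17, 2.65], [-2.57, 2.57]. Speed limits (rad/s): [2.79, 2.79, 3.14, 3.14, 3.14, 3.14].

### API

Orientations are given as [roll, pitch, yaw] about the fixed x, y, z axes, in that order (R = Rz(yaw) Ry(pitch) Rx(roll)).
In Python, from bench import robot, eyes, finder gives the robot as it stands.
- The arm moves only by the tool play_rows, never from a script. Its argument "rows" is a list of rows, each an object with "linear": the shift along the tool's x, y, z in cm, a list of three; "spin": the turn about the tool's z in degrees. A call has 1 to 12 rows; each row shifts and turns the commanded pose from where the row before left it, along the tool's axes as they then stand; what a row does not reach is not made up. A row lasts 1/12 s, in which the tool goes at most 41.7 mm and 7.16 degrees, less where a joint would pass 70% of its speed; a pose out of reach is approached as far as the arm can. A call with a gripper value outside its range is refused whole. "claw" is the finger opening in cm, from 0 to 9.4, set as the call begins (left out, the last holds). The fingers move at their own pace and stop on an object; the grip force is fixed at half the most. Time passes only in rows, so rows that do not move let the fingers close. It gives the time, the measured TCP pose, the force and the opening at its end, in the units of the state.
- robot.get_obs(): the state, without advancing time (a new reading comes with each control period).
- eyes.snapshot(name): name is "side" or "top"; returns a dict with "frame" (420x560x3 uint8, red, green, blue), "fx", "fy", "cx", "cy" (pixels), "rvec" (rotation vector, rad) and "tvec" (3), from world to camera coordinates, as OpenCV has them. Camera axes: x right, y down, z forward; pixel columns grow to the right and rows downward; lengths in m; the calibration is good to about 2 mm. A picture is of the moment at which its call begins. There is no depth.
- robot.close_job(): hands the job in, once; it reports no verdict.
Trained networks look in a picture, given as the dict that the camera call returned (one of the last four; its "shot" number tells which), for a name from the list of things; names that differ only in an ending like _2 or _b are one class to them, and where a whole thing is asked for, a point or a joint stands for the part that bears it (a point fixed in the world has none). Each returns a list of dicts, best first, with "conf" (0 to 1); they miss things now and then, are a little off and sometimes report something else, mostly with a low value. They report only what shows in the picture. A call takes as long as a camera call.
- finder.silhouettes(picture, name): "pixels" (420x560 bool, what is visible of it) and "box" ([centre column, centre row, width, height] in pixels, round what is visible of it).
The state is a dict: "time": time; "joint_positions": joint angles; "qvel": joint speeds; "joint_torque": joint torques, N m; "tool_pos": TCP position; "ee_rot": TCP orientation; "wrist_force": force on the tool from outside, world axes, zero at the start; "wrist_torque": the same for the moment, N m; "width": finger opening in m.
Only numpy, scipy, OpenCV 4.12 (cv2) and the standard library are available. Lean on these libraries where they do the work, as an engineer would, in place of code of your own. Each camera call takes 0.05 s, during which the arm holds its last target. There are 200 camera calls.

## Working session

There is one attempt and no reset: what is moved stays moved. The work goes in short steps, Python scripts to look and compute and a tool call to move; the robot and the scene stay as the last step left them, time stands still between calls to the robot, and variables do not carry over. Pictures are saved under pics/ and viewed, about 8 in all and at most 12, crops included, and the job is handed in when it is done.

Besides the shell and the picture viewer there is one more tool, called after "Call:" as name([rows], argument=value, ...), one row to a line, values as JSON. play_rows: Moves the arm, as the interface text tells. Its arguments: {"type":"object","properties":{"rows":{"type":"array"},"claw":{"type":"number"}},"required":["rows"]}

```bash
mkdir -p pics
cat > h.py <<'E'
import numpy as np, cv2
from bench import robot, eyes, finder
def snap(n,f):
    p=eyes.snapshot(n); cv2.imwrite('pics/'+f,p['frame'][:,:,::-1]); return p
def K(p): return np.array([[p['fx'],0,p['cx']],[0,p['fy'],p['cy']],[0,0,1.]])
def proj(p,X): return cv2.projectPoints(np.array(X,float).reshape(-1,1,3),np.array(p['rvec'],float),np.array(p['tvec'],float),K(p),None)[0].reshape(-1,2)
def ray(p,uv,z):
    R=cv2.Rodrigues(np.array(p['rvec'],float))[0]; t=np.array(p['tvec'],float).ravel()
    d=R.T@np.linalg.inv(K(p))@np.array([uv[0],uv[1],1.]); c=-R.T@t
    return c+d*(z-c[2])/d[2]
E
python3 - <<'E'
from h import *
o=robot.get_obs();print(o['time'],o['tool_pos'],o['ee_rot'],o['width'])
a={}
for n in('top','side'):
    p=a[n]=snap(n,n+'0.png')
    R=cv2.Rodrigues(np.array(p['rvec'],float))[0];print(n,p['fx'],-R.T@np.array(p['tvec']).ravel(),R[2])
    for k in('head','button','stop_face','bar_end','carriage','collar','rail','brush','comb','tub','chew_ring'):
        try: print(k,[(np.round(d['box']),round(d['conf'],2)) for d in finder.silhouettes(p,k)[:2]])
        except Exception as e: print(k,e)
cv2.imwrite('pics/both0.png',np.hstack([a[n]['frame'] for n in a])[:,:,::-1])
E
```

```text
0.0 [ 0.17122596 -0.52212081  0.21832367] [-3.13942025e+00 -2.09381881e-04  3.16838297e-01] 0.09384190017686646
top 527.1472698139405 [0.30228819 0.0777958  1.39310959] [ 0.22575553  0.00632931 -0.97416343]
head [(array([362., 192.,  57.,  20.]), 0.66), (array([310., 162.,  68.,  18.]), 0.36)]
button []
stop_face [(array([332., 203., 166.,  52.]), 0.85)]
bar_end [(array([362., 192.,  61.,  18.]), 0.72), (array([332., 265.,  74.,  29.]), 0.59)]
carriage [(array([356., 203.,  72.,  40.]), 0.82), (array([361., 194.,  58.,  17.]), 0.54)]
collar [(array([355., 204.,  69.,  46.]), 0.93)]
rail [(array([332., 203., 159.,  55.]), 0.73)]
brush [(array([330., 262.,  70.,  32.]), 0.63)]
comb [(array([312., 164.,  67.,  16.]), 0.75)]
tub [(array([205., 182.,  66.,  50.]), 0.84)]
chew_ring [(array([393., 167.,  34.,  35.]), 0.81)]
side 408.12672628114996 [0.1651263  0.85066112 0.63001795] [ 0.40595458 -0.767863   -0.49556765]
head [(array([303., 170.,  32.,  44.]), 0.78)]
button []
stop_face [(array([286., 216., 104., 118.]), 0.68), (array([304., 171.,  34.,  38.]), 0.47)]
bar_end [(array([305., 174.,  34.,  28.]), 0.76)]
carriage [(array([300., 199.,  40.,  81.]), 0.83), (array([286., 217., 105., 120.]), 0.17)]
collar [(array([295., 199.,  43.,  84.]), 0.95)]
rail [(array([288., 214., 106., 124.]), 0.57)]
brush []
comb [(array([247., 232.,  38.,  30.]), 0.75)]
tub [(array([200., 294.,  88.,  77.]), 0.82)]
chew_ring [(array([282., 200.,  23.,  20.]), 0.6)]
```

View pics/top0.png

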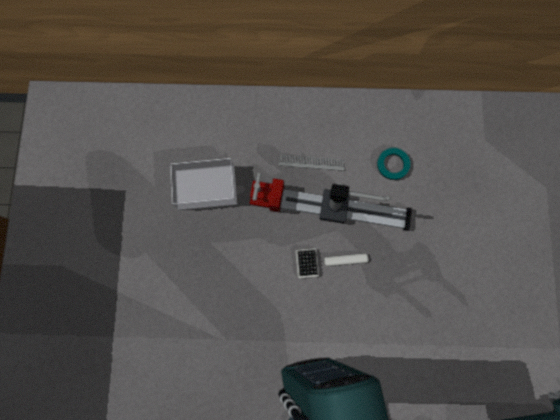

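View pics/side0.png

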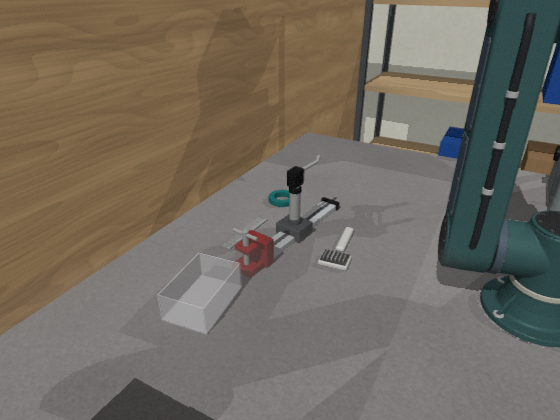

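The top view shows the clamp at (268,195), the head at (340,192), the rail's far end at (410,218), the comb at (312,164), the ring at (394,163), the brush at (330,262) and the tub at (205,184). Rail +y runs left in the picture, so the button faces world +x. I'll view an enlarged crop with a projected model for a first fit.

```bash
cat >> h.py <<'E'
def P(r,q,pts):
    c,s=np.cos(r[2]),np.sin(r[2]); pts=np.array(pts,float)
    return np.c_[r[0]+c*pts[:,0]-s*pts[:,1], r[1]+s*pts[:,0]+c*pts[:,1], pts[:,2]]
def box(x0,x1,y0,y1,z0,z1): return [[x,y,z] for z in(z0,z1) for x,y in((x0,y0),(x1,y0),(x1,y1),(x0,y1))]
def overlay(p,r,q,post=0,S=4,win=None,draw=True):
    im=cv2.resize(np.ascontiguousarray(p['frame'][:,:,::-1]),None,fx=S,fy=S,interpolation=cv2.INTER_CUBIC)
    y=-.1+q
    B=[box(-.025,.025,-.1725,.1725,0,.018),box(-.0375,.0375,.135,.1725,0,.075),box(-.04,.04,y-.035,y+.035,.018,.041),box(-.015,.015,y-.021,y+.021,.155+post,.201+post)]
    for b,c in zip(B,((0,255,255),(255,255,0),(0,255,0),(255,0,255))):
        u=((proj(p,P(r,q,b))+.5)*S).astype(int)
        if draw:
            for i in range(4):
                for a,d in((i,(i+1)%4),(4+i,4+(i+1)%4),(i,i+4)): cv2.line(im,tuple(map(int,u[a])),tuple(map(int,u[d])),c,1)
    if win: a,b,w,h=win; im=im[b*S:(b+h)*S,a*S:(a+w)*S]
    return im
E
python3 - <<'E'
from h import *
p=eyes.snapshot('top');s=eyes.snapshot('side')
A=ray(p,(409,218),.018);B=ray(p,(283,193),.018);H=ray(p,(340,188),.201)
print(A,B,H,ray(p,(205,184),0),ray(p,(312,164),0),ray(p,(394,163),0),ray(p,(330,262),0))
d=(B-A)[:2];yaw=np.arctan2(-d[0],d[1]);print(np.linalg.norm(d),yaw)
u=np.array([-np.sin(yaw),np.cos(yaw)]);r=[*(A[:2]+.1725*u),yaw]
q=(H[:2]-r[:2])@u+.1;print(r,q,(H[:2]-r[:2])@[np.cos(yaw),np.sin(yaw)])
np.save('r.npy',[*r,q])
top=np.vstack([overlay(p,r,q,win=(240,170,190,70)),overlay(p,r,q,win=(240,170,190,70),draw=False)])
cv2.imwrite('pics/t1.png',top); cv2.imwrite('pics/s1.png',overlay(s,r,q,win=(220,150,135,135)))
E
```

```text
[ 0.57075894 -0.22476879  0.018     ] [0.63070796 0.11130596 0.018     ] [ 0.60223897 -0.02559513  0.201     ] [0.65501931 0.32522797 0.        ] [0.71900637 0.03429753 0.        ] [ 0.72740819 -0.19135073  0.        ] [ 0.45103717 -0.01751497  0.        ]
0.3413797276870925 -0.17652334065711017
[np.float64(0.6010513262706098), np.float64(-0.054949409142696526), np.float64(-0.17652334065711017)] 0.12910668189986102 -0.003985663414726895
```

View pics/t1.png

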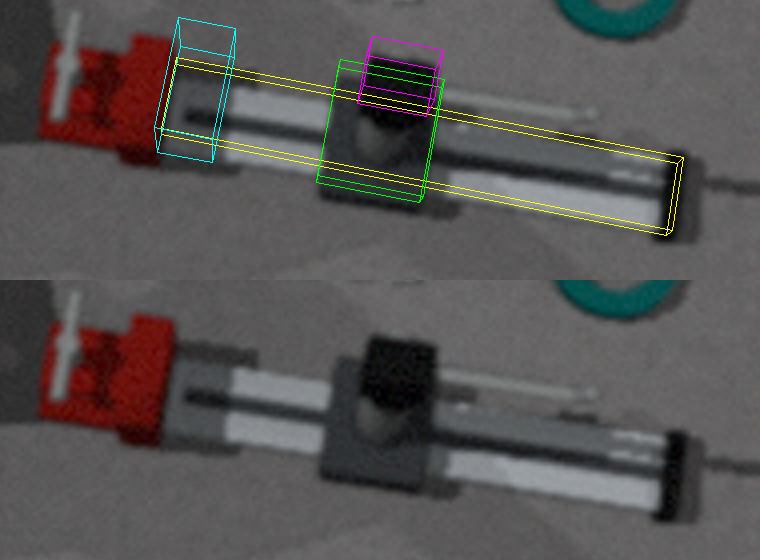

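View pics/s1.png

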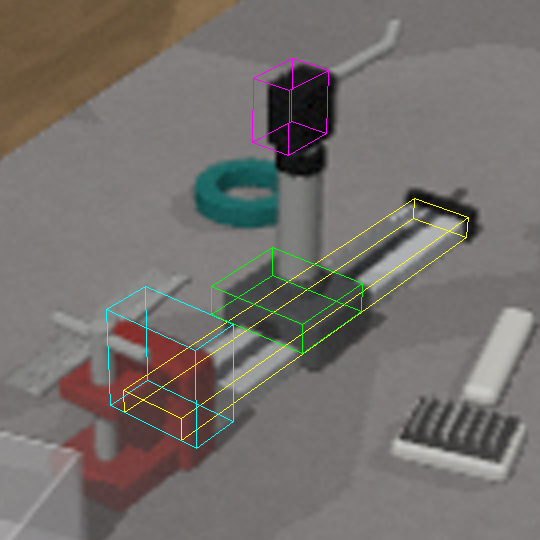

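The overlay shows that my guess is a bit off: the yaw should be smaller, the rail further along +x, and the clamp's face further to +y. I'll refine with point correspondences.

```bash
cat > fit.py <<'E'
from h import *
from scipy.optimize import least_squares
p=eyes.snapshot('top');s=eyes.snapshot('side')
h=.015;k=.021
# (view, crop pixel, x, y, z, moves with carriage, known axes)
T=[(0,(366,57),h,k,.201,1),(0,(437,62),h,-k,.201,1),(0,(359,119),-h,k,.155,1),(0,(429,128),-h,-k,.155,1),
(0,(337,78),.04,.035,.041,1),(0,(174,38),.0375,.135,.075,0),
(1,(269,81),h,k,.201,1),(1,(297,63),h,-k,.201,1),(1,(335,75),-h,-k,.201,1),(1,(303,88),-h,k,.201,1),(1,(305,152),-h,k,.155,1),
(1,(215,330),-.0375,.135,.075,0)]
def pred(v):
    for w,uv,x,y,z,m in T:
        yield proj((p,s)[w],P(v[:3],v[3],[[x,y+m*(v[3]-.1),z]]))[0]-((np.array(uv)-2)/4+((240,170) if w==0 else (220,150)))
def f(v):
    e=list(pred(v))
    for uv in ((190,117),(420,152),(640,186)): # slot on centre line: lateral only
        X=ray(p,((uv[0]-2)/4+240,(uv[1]-2)/4+170),.016)[:2]-v[:2]
        e.append(np.array([X@[np.cos(v[2]),np.sin(v[2])]/.0025,0]))
    return np.ravel(e)
sol=least_squares(f,np.load('r.npy'),loss='soft_l1',x_scale=[.01,.01,.05,.01])
v=sol.x;print(v,np.round(f(v).reshape(-1,2),1).tolist())
np.save('r.npy',v);r,q=v[:3],v[3]
print('head',P(r,q,[[0,q-.1,.178]]),'final',P(r,q,[[0,.1,.178]]))
a=overlay(p,r,q,win=(240,170,190,70));b=overlay(s,r,q,win=(220,150,135,80))
cv2.imwrite('pics/f.png',np.vstack([a,np.pad(b,((0,0),(0,a.shape[1]-b.shape[1]),(0,0)))]))
E
python3 fit.py
```

```text
[ 0.5991294  -0.0183371  -0.13000648  0.09239679] [[1.1, -1.5], [1.1, -0.1], [-0.3, -0.3], [-0.5, 0.1], [-0.1, -1.3], [0.1, 0.2], [-1.2, 0.3], [1.0, -0.4], [1.0, -0.7], [-0.1, 1.4], [-0.9, 1.6], [0.6, 6.4], [0.4, 0.0], [0.4, 0.0], [0.2, 0.0]]
head [[ 0.59814372 -0.02587615  0.178     ]] final [[0.61209346 0.08081901 0.178     ]]
```

View pics/f.png

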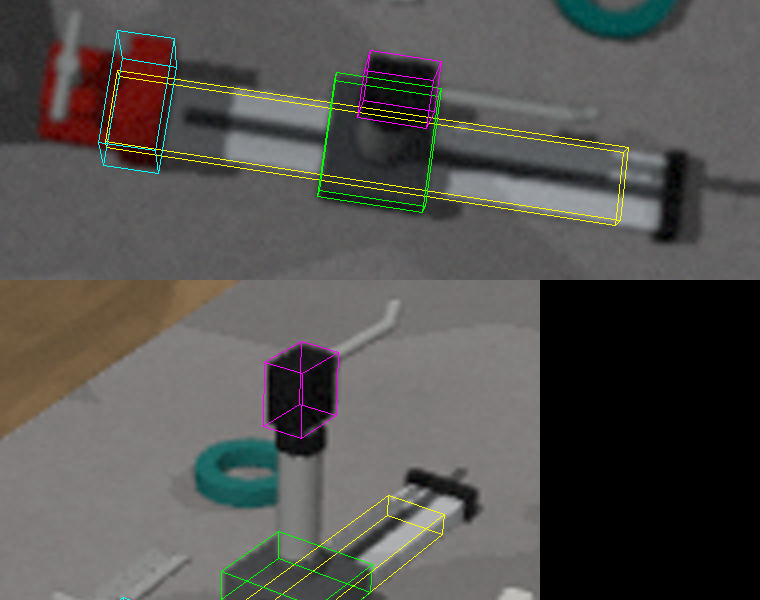

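The refined model matches both views. The head is at about (0.598, −0.026, 0.178), rail yaw is −0.130, and the carriage is at about 0.092. I'll raise and turn the tool first so the jaws lie across rail x, which needs yaw 1.441.

Call:
play_rows([
  {"linear":[0,0,-1],"spin":-7.15},
  {"linear":[0,0,-1],"spin":-7.15},
  {"linear":[0,0,-1],"spin":-7.15},
  {"linear":[0,0,-1],"spin":-7.15},
  {"linear":[0,0,-1],"spin":-7.15},
  {"linear":[0,0,-1],"spin":-7.15},
  {"linear":[0,0,-1],"spin":-7.15},
  {"linear":[0,0,-1],"spin":-7.15},
  {"linear":[0,0,-1],"spin":-7.15},
  {"linear":[0,0,0],"spin":0},
  {"linear":[0,0,0],"spin":0},
], claw=9.4)

```text
time: 2.32
tool_pos: [0.1714, -0.5229, 0.31]
ee_rot: [3.141, 0.001, 1.437]
wrist_force: [0.4, 0.4, -0.5]
width: 0.0942
```

```bash
cat > go.py <<'E'
from h import *
from scipy.spatial.transform import Rotation as Ro
import sys
t=np.array([float(a) for a in sys.argv[1:4]]);o=robot.get_obs()
R=Ro.from_euler('xyz',o['ee_rot']);print('t',o['time'],o['tool_pos'],'rot',np.round(o['ee_rot'],3),'F',np.round(o['wrist_force'],1),'w',o['width'])
print('cm in tool axes',np.round(R.inv().apply(t-o['tool_pos'])*100,2),'spin deg',np.degrees(o['ee_rot'][2]-1.441))
E
python3 go.py .599 -.026 .30
```

```text
t 2.3167 [ 0.17141419 -0.52290154  0.31003155] rot [3.141e+00 1.000e-03 1.437e+00] F [ 0.4  0.4 -0.5] w 0.09419506072913408
cm in tool axes [54.96 35.73  0.94] spin deg -0.2431231898222772
```

Call:
play_rows([
  {"linear":[3,1.95,0],"spin":0},
  {"linear":[3,1.95,0],"spin":0},
  {"linear":[3,1.95,0],"spin":0},
  {"linear":[3,1.95,0],"spin":0},
  {"linear":[3,1.95,0],"spin":0},
  {"linear":[3,1.95,0],"spin":0},
  {"linear":[3,1.95,0],"spin":0},
  {"linear":[3,1.95,0],"spin":0},
  {"linear":[3,1.95,0],"spin":0},
  {"linear":[3,1.95,0],"spin":0},
  {"linear":[3,1.95,0],"spin":0},
  {"linear":[3,1.95,0],"spin":0},
])

```text
time: 3.32
tool_pos: [0.4509, -0.1945, 0.3084]
ee_rot: [-3.14, -0.0, 1.437]
wrist_force: [0.3, 0.1, 0.2]
width: 0.0937
```

Call:
play_rows([
  {"linear":[3,1.95,0],"spin":0},
  {"linear":[3,1.95,0],"spin":0},
  {"linear":[3,1.95,0],"spin":0},
  {"linear":[3,1.95,0],"spin":0},
  {"linear":[3,1.95,0],"spin":0},
  {"linear":[2,1.35,0],"spin":0},
  {"linear":[1.4,0.95,0],"spin":0},
  {"linear":[0.5,0.3,0],"spin":0},
  {"linear":[0,0,0],"spin":0},
  {"linear":[0,0,0],"spin":0},
])

```text
time: 4.15
tool_pos: [0.597, -0.0254, 0.3087]
ee_rot: [-3.14, 0.001, 1.439]
wrist_force: [0.1, -0.6, -0.5]
width: 0.0936
```

```bash
python3 go.py .599 -.026 .173
python3 - <<'E'
from h import *
p=snap('top','x.png');s=snap('side','y.png')
v=np.load('r.npy')
a=overlay(p,v[:3],v[3],win=(240,120,190,70),S=3);b=overlay(s,v[:3],v[3],win=(210,60,190,130),S=3)
cv2.imwrite('pics/c1.png',np.vstack([a,b]))
E
```

```text
t 4.15 [ 0.59696062 -0.02538646  0.30870233] rot [-3.140e+00  1.000e-03  1.439e+00] F [ 0.1 -0.6 -0.5] w 0.09360986700867695
cm in tool axes [-0.02  0.23 13.57] spin deg -0.1340633873580642
```

View pics/c1.png

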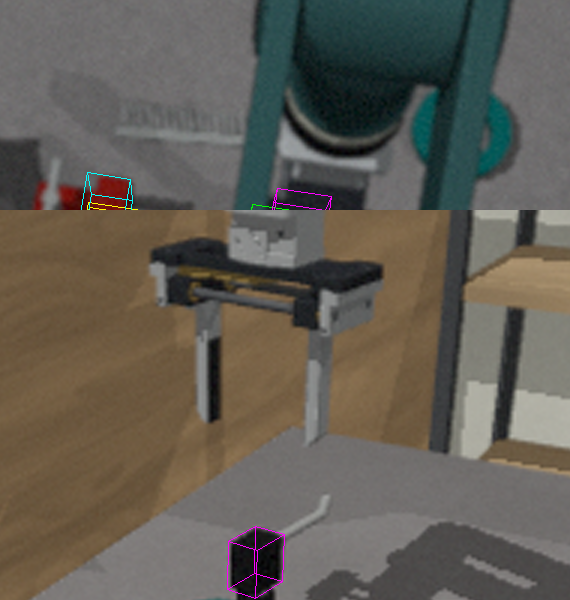

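The open fingers (tips at crop columns 208 and 315) straddle the head (257, 565) centrally, with the jaws across rail x. Next I descend and close.

Call:
play_rows([
  {"linear":[0,0.2,2.5],"spin":0},
  {"linear":[0,0,2.5],"spin":0},
  {"linear":[0,0,2.5],"spin":0},
  {"linear":[0,0,2],"spin":0},
  {"linear":[0,0,2],"spin":0},
  {"linear":[0,0,1.2],"spin":0},
  {"linear":[0,0,0.8],"spin":0},
  {"linear":[0,0,0],"spin":0},
  {"linear":[0,0,0],"spin":0},
])

```text
time: 5.0
tool_pos: [0.5995, -0.0257, 0.1752]
ee_rot: [3.141, 0.0, 1.439]
wrist_force: [0.5, -0.8, 1.5]
width: 0.094
```

Call:
play_rows([
  {"linear":[0,0,0],"spin":0},
  {"linear":[0,0,0],"spin":0},
  {"linear":[0,0,0],"spin":0},
  {"linear":[0,0,0],"spin":0},
  {"linear":[0,0,0],"spin":0},
  {"linear":[0,0,0],"spin":0},
  {"linear":[0,0,0],"spin":0},
  {"linear":[0,0,0],"spin":0},
], claw=2.6)

```text
time: 5.67
tool_pos: [0.5994, -0.0252, 0.1744]
ee_rot: [-3.142, 0.0, 1.44]
wrist_force: [0.3, -0.9, 0.5]
width: 0.0441
```

```bash
python3 go.py .599 -.026 .173
python3 - <<'E'
from h import *
s=snap('side','y2.png')
v=np.load('r.npy')
cv2.imwrite('pics/c2.png',overlay(s,v[:3],v[3],win=(220,100,150,120),S=5))
E
```

```text
t 5.6667 [ 0.59942271 -0.02524396  0.17444157] rot [-3.142  0.     1.44 ] F [ 0.3 -0.9  0.5] w 0.04410367296628684
cm in tool axes [-0.08 -0.03  0.14] spin deg -0.05957941526054545
```

View pics/c2.png

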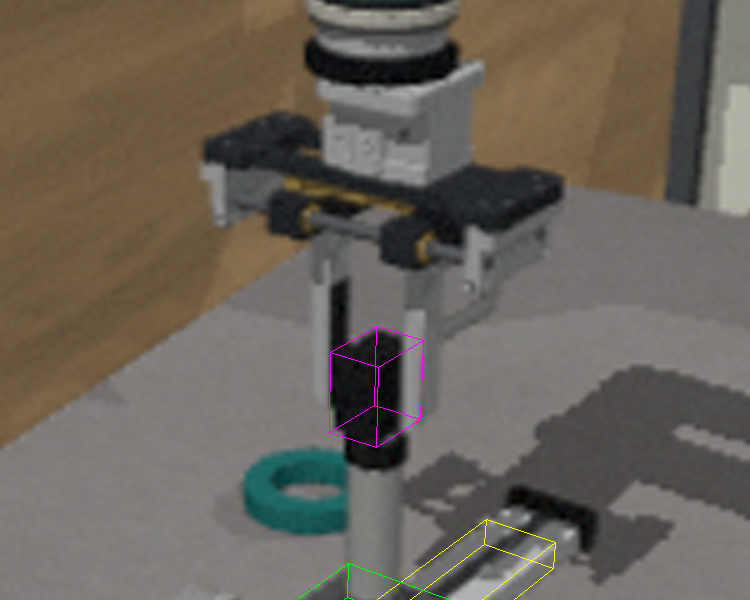

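The fingers are still closing (44 mm) on either side of the black head at crop (378,385), and the height is right. I'll let them finish.

Call:
play_rows([
  {"linear":[0,0,0],"spin":0},
  {"linear":[0,0,0],"spin":0},
  {"linear":[0,0,0],"spin":0},
  {"linear":[0,0,0],"spin":0},
  {"linear":[0,0,0],"spin":0},
  {"linear":[0,0,0],"spin":0},
])

```text
time: 6.22
tool_pos: [0.5996, -0.0253, 0.1745]
ee_rot: [3.141, 0.0, 1.44]
wrist_force: [1.5, 0.3, -0.7]
width: 0.0339
```

Call:
play_rows([
  {"linear":[0,0,0],"spin":0},
  {"linear":[0,0,0],"spin":0},
  {"linear":[0.5,0,0],"spin":0},
  {"linear":[0.8,0,0],"spin":0},
  {"linear":[0.8,0,0],"spin":0},
  {"linear":[0.8,0,0],"spin":0},
  {"linear":[0.8,0,0],"spin":0},
  {"linear":[0.8,0,0],"spin":0},
  {"linear":[0.8,0,0],"spin":0},
  {"linear":[0.8,0,0],"spin":0},
  {"linear":[0,0,0],"spin":0},
])

```text
time: 7.13
tool_pos: [0.6085, 0.0379, 0.1745]
ee_rot: [3.139, -0.002, 1.442]
wrist_force: [5.9, 0.4, -1.9]
width: 0.0342
```

Call:
play_rows([
  {"linear":[0.8,0.05,0],"spin":0},
  {"linear":[0.8,0.05,0],"spin":0},
  {"linear":[0.8,0,0],"spin":0},
  {"linear":[0.6,0,0],"spin":0},
  {"linear":[0.4,0,0],"spin":0},
  {"linear":[0.3,0,0],"spin":0},
  {"linear":[0,0,0],"spin":0},
  {"linear":[0,0,0],"spin":0},
])

```text
time: 7.8
tool_pos: [0.6136, 0.0729, 0.1745]
ee_rot: [3.141, -0.002, 1.441]
wrist_force: [4.4, 1.7, -1.8]
width: 0.0344
```

Call:
play_rows([
  {"linear":[0.2,0,0],"spin":0},
  {"linear":[0.2,0,0],"spin":0},
  {"linear":[0.2,0,0],"spin":0},
  {"linear":[0.2,0,0],"spin":0},
  {"linear":[0,0,0],"spin":0},
])

```text
time: 8.22
tool_pos: [0.6145, 0.0793, 0.1745]
ee_rot: [3.141, 0.001, 1.439]
wrist_force: [4.6, -2.1, -1.7]
width: 0.0339
```

Total travel is about 106 mm and the stop is expected at about 108. I'll creep on until the force rises.

Call:
play_rows([
  {"linear":[0.15,0,0],"spin":0},
  {"linear":[0.15,0,0],"spin":0},
  {"linear":[0.15,0,0],"spin":0},
  {"linear":[0,0,0],"spin":0},
  {"linear":[0,0,0],"spin":0},
])

```text
time: 8.63
tool_pos: [0.6146, 0.08, 0.1745]
ee_rot: [3.142, 0.007, 1.437]
wrist_force: [2.6, -9.6, -1.8]
width: 0.0343
```

The force rose to about 10 N with little motion, at the predicted stop position (y 0.081). I'll check by picture.

```bash
cat > chk.py <<'E'
from h import *
import sys
s=snap('side','y%s.png'%sys.argv[1])
v=np.load('r.npy'); q=float(sys.argv[2]); z=float(sys.argv[3])
w=(200,int(sys.argv[4]),150,150)
cv2.imwrite('pics/k%s.png'%sys.argv[1],np.hstack([overlay(s,v[:3],q,z,win=w,S=4)[:, 100:500],overlay(s,v[:3],q,z,win=w,S=4,draw=False)[:,100:500]]))
o=robot.get_obs();print(o['time'],o['tool_pos'],o['wrist_force'],o['width'])
E
python3 chk.py 3 .2 0 130
```

```text
8.6833 [0.61459091 0.07999651 0.17447925] [ 3.02689606 -9.76678077 -1.51997592] 0.0341824959439554
```

View pics/k3.png

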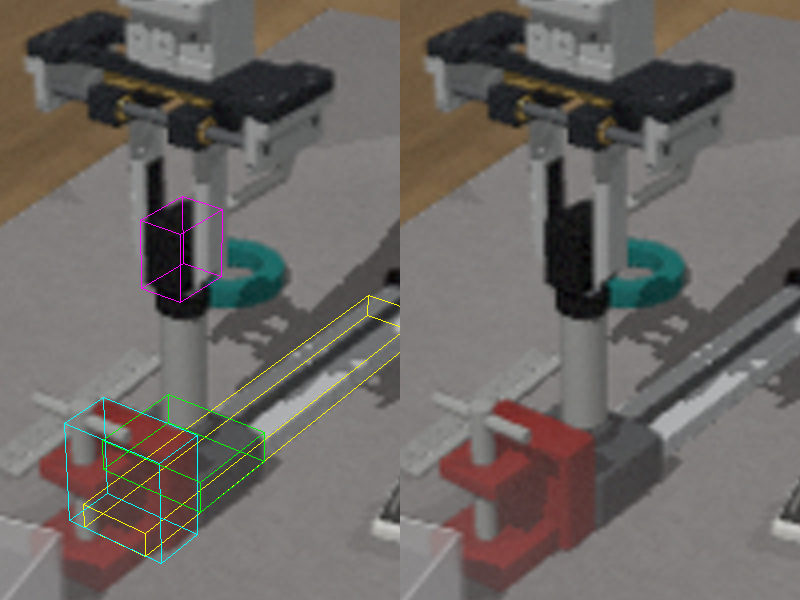

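The carriage face meets the red clamp (crop right, about (595,480)) and the post is down (collar at (580,300)). I'll make a small test lift to see whether the button has released.

Call:
play_rows([
  {"linear":[0,0,-0.3],"spin":0},
  {"linear":[0,0,-0.4],"spin":0},
  {"linear":[0,0,-0.4],"spin":0},
  {"linear":[0,0,-0.4],"spin":0},
  {"linear":[0,0,0],"spin":0},
])

```text
time: 9.1
tool_pos: [0.6124, 0.0805, 0.1824]
ee_rot: [-3.13, 0.008, 1.437]
wrist_force: [-1.1, -8.2, -5.3]
width: 0.0303
```

```bash
python3 chk.py 4 .2 .015 130
```

```text
9.15 [0.61234661 0.08053794 0.18440664] [-0.94517075 -8.8696157  -6.61183179] 0.02995291577618424
```

View pics/k4.png

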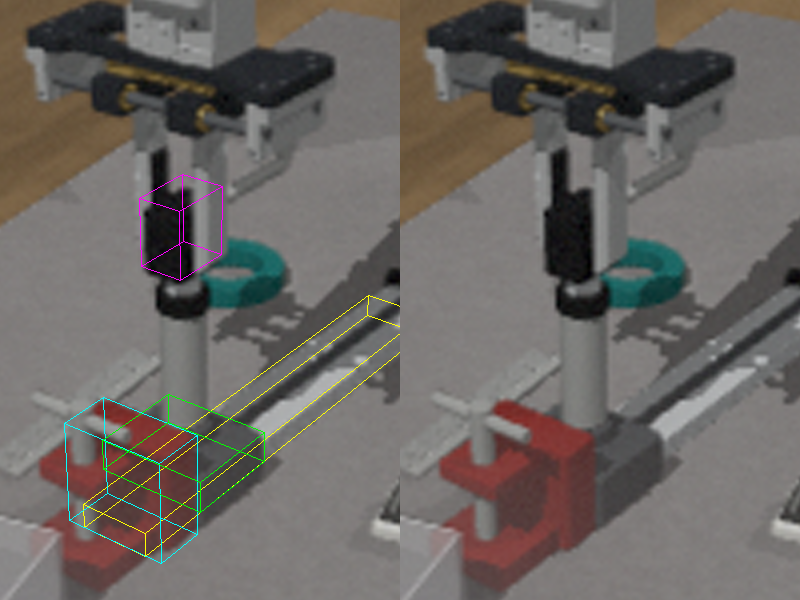

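The post is rising (the bright inner tube shows at (580,290)), so the button is released. I'll command the claw fully closed for firm grip and wait for it to settle.

Call:
play_rows([
  {"linear":[0,0,0],"spin":0},
  {"linear":[0,0,0],"spin":0},
  {"linear":[0,0,0],"spin":0},
], claw=0)

```text
time: 9.4
tool_pos: [0.6123, 0.0806, 0.1867]
ee_rot: [-3.134, 0.007, 1.437]
wrist_force: [-0.2, -8.4, -5.2]
width: 0.0304
```

Call:
play_rows([
  {"linear":[0,0,-0.5],"spin":0},
  {"linear":[0,0,-0.8],"spin":0},
  {"linear":[0,0,-0.8],"spin":0},
  {"linear":[0,0,-0.8],"spin":0},
  {"linear":[0,0,-0.8],"spin":0},
  {"linear":[0,0,-0.8],"spin":0},
  {"linear":[0,0,-0.8],"spin":0},
  {"linear":[0,0,-0.8],"spin":0},
  {"linear":[0,0,-0.6],"spin":0},
  {"linear":[0,0,-0.4],"spin":0},
  {"linear":[0,0,0],"spin":0},
  {"linear":[0,0,0],"spin":0},
])

```text
time: 10.4
tool_pos: [0.6124, 0.0807, 0.2582]
ee_rot: [-3.134, 0.007, 1.437]
wrist_force: [-1.9, -9.3, -5.5]
width: 0.03
```

Rise so far is about 84 mm, and the force along y still shows the carriage pressed on the clamp. I'll do the last part slowly.

Call:
play_rows([
  {"linear":[0,0,-0.3],"spin":0},
  {"linear":[0,0,-0.3],"spin":0},
  {"linear":[0,0,-0.3],"spin":0},
  {"linear":[0,0,-0.3],"spin":0},
  {"linear":[0,0,-0.2],"spin":0},
  {"linear":[0,0,-0.2],"spin":0},
  {"linear":[0,0,0],"spin":0},
  {"linear":[0,0,0],"spin":0},
  {"linear":[0,0,0],"spin":0},
])

```text
time: 11.15
tool_pos: [0.6124, 0.0807, 0.2737]
ee_rot: [-3.133, 0.007, 1.437]
wrist_force: [-2.0, -8.6, -5.2]
width: 0.0299
```

Call:
play_rows([
  {"linear":[0,0,-0.15],"spin":0},
  {"linear":[0,0,-0.15],"spin":0},
  {"linear":[0,0,-0.15],"spin":0},
  {"linear":[0,0,0],"spin":0},
  {"linear":[0,0,0],"spin":0},
])

```text
time: 11.57
tool_pos: [0.6124, 0.0807, 0.2748]
ee_rot: [-3.129, 0.008, 1.436]
wrist_force: [-0.3, -9.3, -14.6]
width: 0.0302
```

There's a hard stop at about 100 mm of rise, with the force up by 9 N. Now a final look.

```bash
python3 chk.py 5 .2 .1 100
```

```text
11.6167 [0.61233878 0.08074942 0.27478964] [ -0.4714455   -8.83399454 -15.06213068] 0.030324516261284476
```

View pics/k5.png

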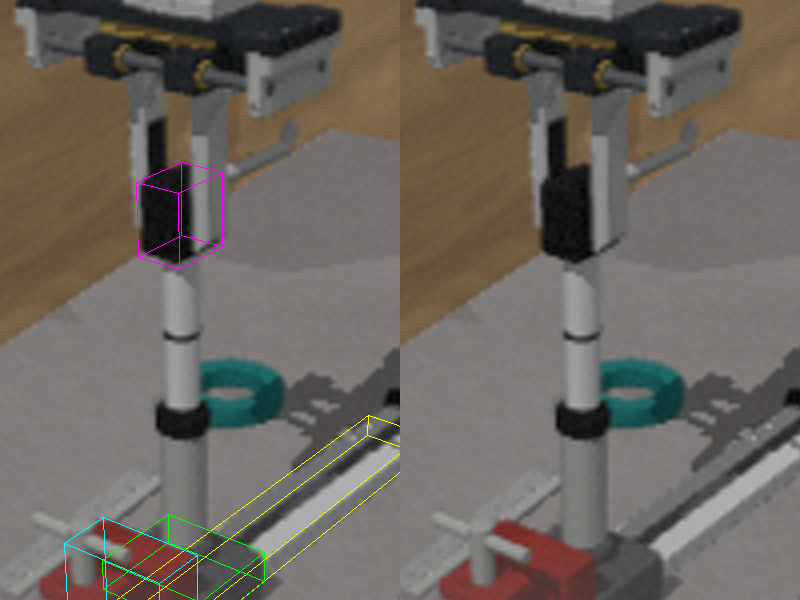

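The picture shows the post extended: the first band is mid-tube at (580,335) and the head matches the 0.100 m model. The carriage is still on the clamp, and the ring and comb are in place. Handing in.

Run:
```python
from h import *
print(robot.close_job());o=robot.get_obs();print(o['time'],o['tool_pos'],o['wrist_force'],o['width'])
```

```text
the job is handed in; nothing more can be done
None
the job is handed in; nothing more can be done
```

I slid the carriage against the clamp with the post down, then pulled the post up to its second stop. I handed in at about 11.6 s with the gripper still holding it there.

- **Carriage:** it stopped within about 1 mm of where I expected the clamp, with about 9 N of push. The pictures show it against the clamp's face, and the push was still 9 N at the end.
- **Post:** the tool rose about 100 mm before meeting a hard stop, where the downward force went from 5 to 15 N. In the last picture the first band is well clear of the collar and the head matches the model at 0.100 m.
- **Brush, comb, tub, chew ring:** the comb and ring look unmoved in the last picture. I did not check the brush or tub closely, but the arm went nowhere near them.

**Checks that disagreed:**
- **Finger opening:** it read 34 mm while dragging and 30 mm while lifting, not the 32 mm given for a fully pressed button. The post moved freely past the first stop, so the button was in more than 3 mm. I did not measure the 3.8 mm needed at the end.
- **Clamp position in the side view:** my fitted model of the rail was about a centimetre off there, so I relied on contact force for the stop.

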